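# Restock the insulator feed lane in order of height

### The arm

A 6-joint arm with a two-finger parallel gripper is mounted at the origin on the work surface. World frame = base frame: x ahead of the robot, y to its left, z up, the work surface at z = 0. Lengths are in mm, angles in degrees, forces in N, time in s.
With the tool pointing down it reaches from about 300 to 750 mm from the base axis. Payload 8.5 kg.
Tool frame: the origin (TCP) lies midway between the tips of the shut fingers; the grasp point (between the pads) lies arm.hold_point_z behind it (arm.hold_point_z is the distance from the TCP to the grasp point, in mm); z points along the fingers, y is the line along which they close (so a half turn about z gives the same grasp; the last joint's range is limited). The gripper opens to 88 mm and grips with 3 to 60 N. Pads are 18 mm wide; open, the fingers measure 123 mm over their backs; the gripper's body (75 mm by 187 mm) begins 45 mm behind the grasp point.
Start: joints at [53.726, 21.807, 74.336, -0, 83.858, -12.336], TCP at [223.152, 502.676, 238.748] pointing down, gripper open.
Joint ranges: [-178.18, 178.18], [-50.72, 133.34], [12.68, 142.11], [-81.47, 261.47], [9.98, 163.14], [-165.26, 165.26]. Speed limits (degrees/s): [136.94, 136.94, 180, 180, 180, 180].

### API

Orientations are given as [roll, pitch, yaw] about the fixed x, y, z axes, in that order (R = Rz(yaw) Ry(pitch) Rx(roll)).
In Python, from rig import arm gives the robot as it stands.
- The arm moves only by the tool creep_tool, called after "Call:" as name(argument=value, ...) on one line, values as JSON. Schema: {"type":"object","properties":{"ticks":{"type":"array","items":{"type":"array","items":{"type":"array","items":{"type":"number"},"minItems":5,"maxItems":5},"minItems":1,"maxItems":10},"minItems":1,"maxItems":1},"grip_force":{"type":"number"},"only":{"type":"string"},"quiet":{"type":"boolean"},"lines":{"type":"string"}},"required":["ticks"],"additionalProperties":false}. ticks is a list that holds a single list of rows (three levels of brackets), with 1 to 10 rows, each of 5 numbers: the finger opening in mm, then dx, dy, dz in shares of 0.8 m (1.0 is 0.8 m), then a turn about the tool's z in fractions of the full range, 1 being 180 degrees; each row is the pose to reach, as a shift and turn from the pose commanded when the call began, along the tool's axes at that moment; what a row does not reach only later rows make up. A row lasts 1/12 s, in which the tool goes at most 41.7 mm and 7.16 degrees, less where a joint would pass 70% of its speed; a pose out of reach is approached as far as the arm can. The fingers move at their own pace and stop on an object; grip_force is the grip in N (left out, the last holds). Time passes only in rows, so rows that do not move let the fingers close. The tool returns the time, the measured TCP pose, the force, the opening and the grip force at its end. only (a regular expression) keeps the lines of the reply that match it, lines (a string "A,B") keeps lines A to B, and quiet returns only ok. Input that does not fit is refused with a message, and nothing moves.
- arm.read_state(): the state, without advancing time (a new reading comes with each control period).
- arm.grab_frame(name): name is "side" or "top" or "wrist"; returns a dict with "img" (400x640x3 uint8, blue, green, red), "fx", "fy", "cx", "cy" (pixels), "R" (3x3) and "t" (3): a world point X has camera coordinates R X + t. Camera axes: x right, y down, z forward; pixel columns grow to the right and rows downward; lengths in mm; the calibration is good to about 2 mm. A picture is of the moment at which its call begins. There is no depth.
- arm.finish_job(): hands the job in; it is judged then, once.
The state is a dict: "time_s": time; "joint_positions": joint angles; "dq": joint speeds; "tau": joint torques, N m; "tcp_pos": TCP position; "eef_rot": TCP orientation; "wrist_force": force on the tool from outside, world axes, zero at the start; "torque": the same for the moment, N m; "gripper_width": finger opening in mm; "finger_force": force on a finger pad.
Only numpy, scipy, OpenCV 4.12 (cv2) and the standard library are available. Lean on these libraries where they do the work, as an engineer would, in place of code of your own. Each camera call takes 0.05 s, during which the arm holds its last target. There are 200 camera calls.

### The job

Restock the aluminium feed lane with the red standoff insulators: first pull the one left over on the lane (the shortest) forward to the yellow mark beside the orange stop, then load the other three behind it from the bench, one after another in rising height, so that the tallest goes last, on the mark farthest from the orange stop. Stand each one upright in the middle of its mark and let go of it before taking the next, and never knock any of them over.

Things in the scene. Friction and masses are not known exactly. Their poses are not given: they have to be found in the camera images.
- insulator_32: dark red ribbed resin standoff insulator, an upright round barrel with a brass insert in its flat top, the shortest and thinnest of the four: 32 mm tall, 32 mm across the ribs; origin at the centre of its underside, z up. At the start it stands on the lane, somewhere about the middle.
- insulator_48: dark red ribbed resin standoff insulator, an upright round barrel with a brass insert in its flat top, the second shortest of the four: 48 mm tall, 38 mm across the ribs; origin at the centre of its underside, z up. At the start it stands on the bench between the robot and the lane.
- insulator_64: dark red ribbed resin standoff insulator, an upright round barrel with a brass insert in its flat top, the second tallest of the four: 64 mm tall, 44 mm across the ribs; origin at the centre of its underside, z up. At the start it stands on the bench between the robot and the lane.
- insulator_82: dark red ribbed resin standoff insulator, an upright round barrel with a brass insert in its flat top, the tallest and thickest of the four: 82 mm tall, 50 mm across the ribs; origin at the centre of its underside, z up. At the start it stands on the bench between the robot and the lane.
- mark_a: flat yellow disc with a black rim, 58 mm across, one of four alike, 62 mm apart, in a row along the feed lane: a at the robot's right (-y) end, then b, c, d. Origin at its centre on the lane's top face, 8 mm above the bench; z up, y along the row from a to d, x across the lane. The lane is a flat aluminium bar 90 x 340 mm with no side lips; the marks do not stand proud.
- mark_b: flat yellow disc with a black rim, 58 mm across, one of four alike, 62 mm apart, in a row along the feed lane: a at the robot's right (-y) end, then b, c, d. Origin at its centre on the lane's top face, 8 mm above the bench; z up, y along the row from a to d, x across the lane. The lane is a flat aluminium bar 90 x 340 mm with no side lips; the marks do not stand proud.
- mark_c: flat yellow disc with a black rim, 58 mm across, one of four alike, 62 mm apart, in a row along the feed lane: a at the robot's right (-y) end, then b, c, d. Origin at its centre on the lane's top face, 8 mm above the bench; z up, y along the row from a to d, x across the lane. The lane is a flat aluminium bar 90 x 340 mm with no side lips; the marks do not stand proud.
- mark_d: flat yellow disc with a black rim, 58 mm across, one of four alike, 62 mm apart, in a row along the feed lane: a at the robot's right (-y) end, then b, c, d. Origin at its centre on the lane's top face, 8 mm above the bench; z up, y along the row from a to d, x across the lane. The lane is a flat aluminium bar 90 x 340 mm with no side lips; the marks do not stand proud.
- front_stop: orange block across one end of the lane, 86 mm (across the lane) x 14 mm x 22 mm tall; it marks the lane's front end, which may be either end: next to mark a or next to mark d, 57 mm beyond that mark's centre. Origin at the centre of its underside on the lane's top face. (The other end has a lower grey block, 10 mm tall.)
There are look-alikes about, which are no part of the job. Leave any turquoise or white look-alike of the insulator_64 alone.

How it is judged:
By the outcome, as a careful person would: the job done as asked, in the order asked, and still so for the second after the job is handed in, with the robot touching nothing.
It also fails if it takes over 96 s, if anything falls off the work surface, if the arm or the gripper's body presses on something with over 40 N, if the wrist force passes 120 N, or if a joint passes its speed limit or range.

## Working session

There is one attempt and no reset: what is moved stays moved. The work goes in short steps, Python scripts to look and compute and a tool call to move; the robot and the scene stay as the last step left them, time stands still between calls to the robot, and variables do not carry over. Pictures are saved under pics/ and viewed, at most 14 in all, crops included, and the job is handed in when it is done.

```bash
mkdir -p pics
```

Run:
```python
from rig import arm
import cv2,pickle
print(arm.read_state()['eef_rot'],arm.hold_point_z)
d={}
for n in("top","side"):
    f=arm.grab_frame(n);d[n]=f;cv2.imwrite(f"pics/{n}0.png",f["img"]);print(n,f["R"],f["t"],f["fx"],f["cx"],f["cy"])
pickle.dump(d,open("f0.pkl","wb"))
```

```text
[-1.79922282e+02 -1.68312565e-02  1.56062920e+02] 18.700000000000003
top [[-0.01914535 -0.99958128  0.02169628]
 [-0.9961965   0.01722655 -0.08541529]
 [ 0.08500577 -0.02324907 -0.99610918]] [ 27.7694208  508.47870237 932.44380813] 513.0233076319746 319.2943493073934 199.66207108479244
side [[ 0.97202304 -0.23401245 -0.02023297]
 [-0.16808595 -0.63283327 -0.7558235 ]
 [ 0.16406802  0.73807874 -0.65446273]] [-495.01873421  138.8240024   635.37420793] 379.70711184900756 317.8518086477816 201.12392291233127
```

View pics/top0.png

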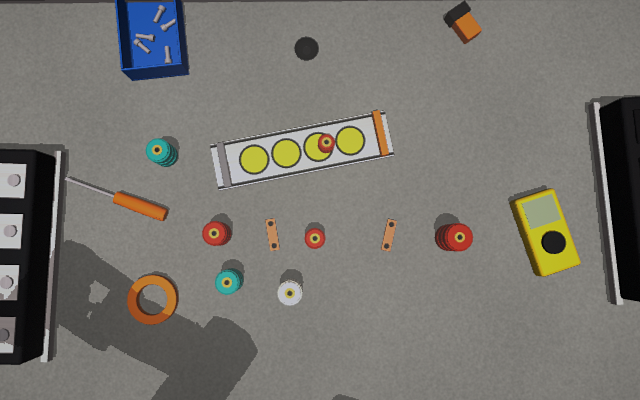

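View pics/side0.png

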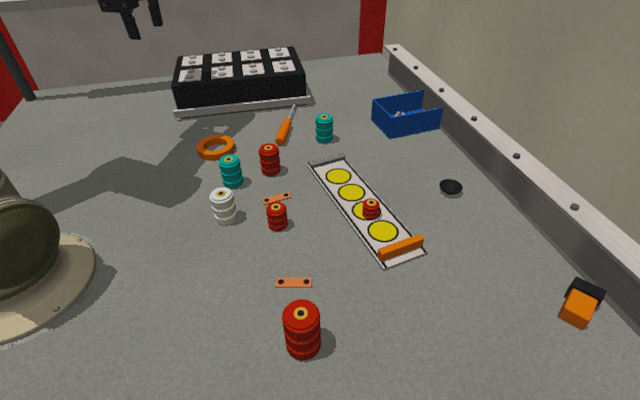

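The top view shows the orange stop at the right end, by mark a (pixel 350,140). insulator_32 is at (326,142), 48 at (315,238), 64 at (215,232) and 82 at (459,237). Next I'll enlarge both views.

Run:
```python
import cv2,numpy as np
a=cv2.imread("pics/top0.png")[110:260,200:480];cv2.imwrite("pics/topc.png",cv2.resize(a[:, :266],None,fx=3,fy=3,interpolation=2)) if 0 else cv2.imwrite("pics/topc.png",cv2.resize(a,(784,420),interpolation=cv2.INTER_CUBIC))
b=cv2.imread("pics/side0.png")[130:370,240:440];cv2.imwrite("pics/sidec.png",cv2.resize(b,(500,600),interpolation=cv2.INTER_CUBIC))
for n in("top","side"):
    h=cv2.cvtColor(cv2.imread(f"pics/{n}0.png"),cv2.COLOR_BGR2HSV)
    m=cv2.inRange(h,(22,120,90),(34,255,255))
    k,l,s,c=cv2.connectedComponentsWithStats(m)
    for i in range(1,k):
        if s[i,4]>4:print(n,s[i],c[i].round(2))
```

```text
top [337 128  27  26 545] [349.74 140.23]
top [305 134  25  26 354] [314.2  147.83]
top [322 137   9   9  43] [326.12 141.53]
top [273 140  27  26 556] [285.82 152.72]
top [152 145  10  10  50] [156.66 149.56]
top [241 146  27  27 560] [253.71 159.07]
top [ 515  188   65   89 2110] [548.04 238.58]
top [209 228  10  10  51] [213.53 232.69]
top [455 232  10  10  54] [459.35 236.59]
top [311 234   9   9  46] [314.74 237.7 ]
top [222 278  10   9  48] [226.33 282.1 ]
top [285 289   9   9  42] [289.02 293.07]
side [266 146   6   3   8] [268.38 146.62]
side [327 169  23  14 269] [338.11 175.52]
side [339 184  25  16 313] [351.22 191.85]
side [370 200   5   5  10] [372.4 201.9]
side [353 202  13  17 124] [358.67 210.11]
side [272 206   8   3  10] [276.1 207.5]
side [369 221  28  20 441] [382.59 230.5 ]
side [295 308  12   8  31] [301.58 310.65]
side [299 316   3   3   6] [300.17 317.17]
```

View pics/topc.png

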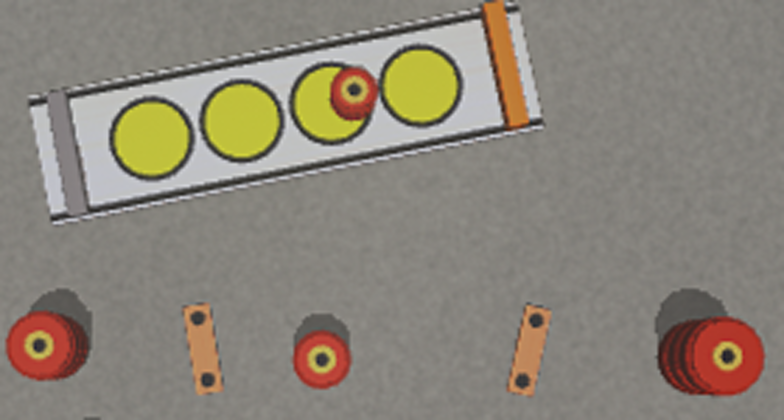

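View pics/sidec.png

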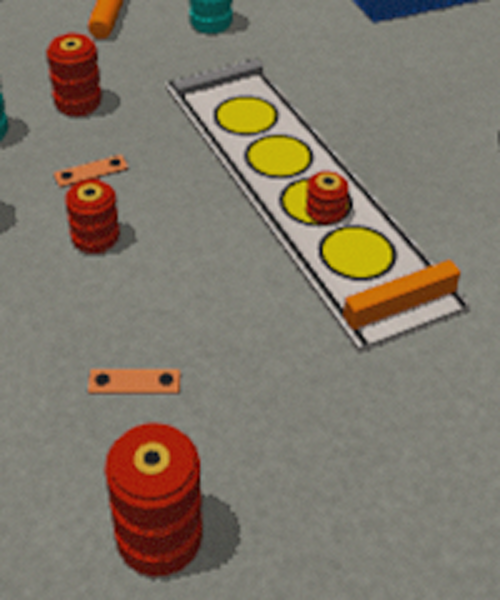

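The enlarged side crop puts the brass inserts at about (268.4,147.5), (276,206.8), (371.2,202.7) and (300.4,313.2) in full-frame pixels. The top blobs give the same inserts, plus the marks.

Create h.py:
```python
import numpy as np,pickle,cv2
d=None
def ray(f,p):
    v=f["R"].T@np.array([(p[0]-f["cx"])/f["fx"],(p[1]-f["cy"])/f["fy"],1]);return -f["R"].T@f["t"],v/np.linalg.norm(v)
def tri(obs):
    A=np.zeros((3,3));b=np.zeros(3);P=[]
    for f,p in obs:
        c,v=ray(f,p);M=np.eye(3)-np.outer(v,v);A+=M;b+=M@c;P.append((M,c))
    X=np.linalg.solve(A,b);return X,[np.linalg.norm(M@(X-c)) for M,c in P]
def plane(f,p,z):
    c,v=ray(f,p);return (c+v*(z-c[2])/v[2])
def rel(p,yaw): # world delta -> tool axes (tool down: Rz(yaw)Rx(180))
    y=np.radians(yaw);return np.array([np.cos(y)*p[0]+np.sin(y)*p[1],np.sin(y)*p[0]-np.cos(y)*p[1]])
```

Run:
```python
from h import *
np.set_printoptions(precision=1,suppress=True)
d=pickle.load(open("f0.pkl","rb"));t,s=d["top"],d["side"]
for n,a,b,z in [("32",(326.1,141.6),(371.2,202.7),40),("48",(314.74,237.7),(276,206.8),48),("64",(213.5,232.7),(268.4,147.5),64),("82",(459.35,236.6),(300.4,313.2),82),("a",(349.74,140.23),(382.6,230.5),8),("c",(285.82,152.72),(351.2,191.85),8),("d",(253.71,159.07),(338.1,175.5),8),("wh",(289,293.1),(0,0),64),("tq",(226.3,282.1),(0,0),64)]:
    X,r=tri([(t,a),(s,b)]);print(n,X,np.array(r),"top@z",plane(t,a,z),"side@z",plane(s,b,z))
```

```text
32 [614.4   4.3  39.5] [0.1 0.1] top@z [614.4   4.3  40. ] side@z [614.    3.8  40. ]
48 [438.2  28.6  48.5] [0. 0.] top@z [438.2  28.6  48. ] side@z [438.2  29.2  48. ]
64 [450.3 206.7  63.7] [0.1 0.1] top@z [450.2 206.7  64. ] side@z [450.4 206.2  64. ]
82 [ 434.7 -222.4   82.6] [0.3 0.3] top@z [ 435.  -222.6   82. ] side@z [ 434.4 -222.1   82. ]
a [622.5 -42.    8.7] [0.2 0.2] top@z [622.8 -42.1   8. ] side@z [622.6 -41.3   8. ]
c [600.1  80.    8.7] [0.3 0.3] top@z [600.5  80.    8. ] side@z [600.1  80.8   8. ]
d [589.  140.8   8.9] [0.1 0.1] top@z [589.3 140.9   8. ] side@z [589.2 142.    8. ]
wh [281.5  22.6 413.8] [101.5 101.5] top@z [342.4  75.5  64. ] side@z [-655.6 1893.6   64. ]
tq [277.5  80.5 411.9] [121.1 121.1] top@z [363.7 184.6  64. ] side@z [-655.6 1893.6   64. ]
```

Heights match the text: 39.5 is 8+32, then 48.5, 63.7, 82.6 and marks at about 8.7. The marks are 62.0 mm apart, with b at (611.5,19.1) and c at (600.4,80.2). I'll turn the tool so the fingers close across the lane (yaw 100.4) and go above insulator_32.

Careful with the scale: shifts go in shares of 0.8 m and turns go in shares of 180 degrees. That gives: -560 mm / 800 = -0.7, -373 mm / 800 = -0.4663, 55.7 degrees / 180 = 0.3094.

Call:
creep_tool(ticks=[[[60,-0.2338,-0.1238,0.0375,0.1111],[60,-0.4663,-0.2475,0.0875,0.2222],[60,-0.7,-0.3713,0.1238,0.3094],[60,-0.7,-0.3713,0.1238,0.3094],[60,-0.7,-0.3713,0.1238,0.3094],[60,-0.7,-0.3713,0.1238,0.3094],[60,-0.7,-0.3713,0.1238,0.3094],[60,-0.7,-0.3713,0.1238,0.3094],[60,-0.7,-0.3713,0.1238,0.3094],[60,-0.7,-0.3713,0.1238,0.3094]]], grip_force=20)

```text
time_s: 0.93
tcp_pos: [478.1, 176.9, 174.0]
eef_rot: [-180.0, -0.0, 100.3]
wrist_force: [-0.1, 0.6, 0.4]
gripper_width: 60.1
finger_force: 0.0
```

Scaled: -194 mm / 800 = -0.2425, 103 mm / 800 = 0.1288.

Call:
creep_tool(ticks=[[[60,-0.2425,0.1288,0.0925,0],[60,-0.2425,0.1288,0.0925,0],[60,-0.2425,0.1288,0.0925,0],[60,-0.2425,0.1288,0.0925,0],[60,-0.2425,0.1288,0.0925,0],[60,-0.2425,0.1288,0.0925,0],[60,-0.2425,0.1288,0.0925,0],[60,-0.2425,0.1288,0.0925,0],[60,-0.2425,0.1288,0.0925,0],[60,-0.2425,0.1288,0.0925,0]]])

```text
time_s: 1.77
tcp_pos: [613.0, 7.7, 101.1]
eef_rot: [180.0, -0.0, 100.4]
wrist_force: [-0.3, 0.3, 0.3]
gripper_width: 60.0
finger_force: 0.0
```

Run:
```python
from rig import arm
from h import *
s=arm.read_state();p=s['tcp_pos'];y=s['eef_rot'][2]
print(p,y,rel(np.array([614.4,4.3])-p[:2],y),p[2]-14)
f=arm.grab_frame("wrist");pickle.dump(f,open("fw.pkl","wb"));cv2.imwrite("pics/w1.png",f["img"])
```

```text
[612.96069162   7.72400551 101.09204735] 100.4401159887674 [-3.62813438  0.79502405] 87.09204735432935
```

View pics/w1.png

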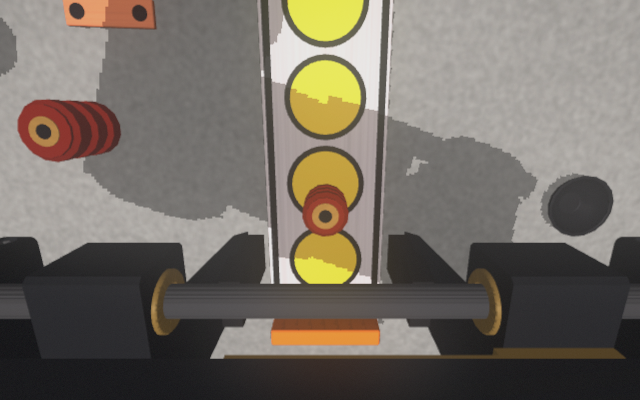

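The wrist view shows insulator_32's insert at (325,216), between mark b (325,183) and mark a (325,260), with mark c at (325,97). I'll check these against the earlier fixes.

Run:
```python
from h import *
from rig import arm
f=pickle.load(open("fw.pkl","rb"))
print(plane(f,(325,216),40),plane(f,(325,97),8),plane(f,(325,183.5),8),plane(f,(43,131),48))
t=pickle.load(open("f0.pkl","rb"))["top"]
for n,a,b in[("32",(326.1,141.6),(325,216)),("c",(285.8,152.7),(325,97)),("48",(314.74,237.7),(43,131))]:print(n,tri([(t,a),(f,b)]))
s=arm.read_state();p=s['tcp_pos'];y=s['eef_rot'][2]
print(p,rel(np.array([614.4,4.3])-p[:2],y))
```

```text
[612.61921367   7.91639906  40.        ] [598.54944064  84.3773812    8.        ] [609.79301702  22.96931856   8.        ] [435.17728994  32.75169575  48.        ]
32 (array([614.42562657,   4.76500426,  32.68421721]), [np.float64(1.5683993984257134), np.float64(1.5683993984254692)])
c (array([598.65975278,  81.77344219,  18.80869063]), [np.float64(2.1662422758717526), np.float64(2.16624227587178)])
48 (array([437.66799383,  30.94419075,  50.3818399 ]), [np.float64(2.364584987256125), np.float64(2.3645849872561304)])
[613.06793075   7.73361512 101.19361709] [-3.6182917   0.68708546]
```

The wrist view is shifted by about (-2,+4) mm on everything, so I'll rely on the object-to-mark deltas. I'll split the small offset and go down.

Scaled: 87 mm / 800 = 0.1088, 70 mm / 800 = 0.0875.

Call:
creep_tool(ticks=[[[60,-0.0023,0.0004,0.05,0],[60,-0.0023,0.0004,0.0875,0],[60,-0.0023,0.0004,0.1088,0],[60,-0.0023,0.0004,0.1088,0],[30,-0.0023,0.0004,0.1088,0],[26,-0.0023,0.0004,0.1088,0],[26,-0.0023,0.0004,0.1088,0],[26,-0.0023,0.0004,0.1088,0],[26,-0.0023,0.0004,0.1088,0],[26,-0.0023,0.0004,0.1088,0]]], grip_force=15)

```text
time_s: 2.65
tcp_pos: [614.6, 4.8, 14.7]
eef_rot: [179.9, 0.0, 100.4]
wrist_force: [-1.1, 0.4, 6.9]
gripper_width: 31.3
finger_force: 15.0
```

Scaled: -46.9 mm / 800 = -0.0586, -40 mm / 800 = -0.05.

Call:
creep_tool(ticks=[[[26,0,0,-0.005,0],[26,0,0,-0.0063,0],[26,-0.025,0,-0.0063,0],[26,-0.05,0,-0.0063,0],[26,-0.0586,-0.0003,-0.0063,0],[26,-0.0586,-0.0003,-0.0063,0],[26,-0.0586,-0.0003,-0.0063,0],[26,-0.0586,-0.0003,-0.0038,0],[26,-0.0586,-0.0003,0,0],[26,-0.0586,-0.0003,0.0006,0]]])

```text
time_s: 3.48
tcp_pos: [622.4, -40.5, 14.0]
eef_rot: [180.0, 0.0, 100.4]
wrist_force: [-4.5, 0.3, 13.5]
gripper_width: 31.2
finger_force: 15.0
```

Run:
```python
from rig import arm
from h import *
for n in("top","wrist"):
    f=arm.grab_frame(n);cv2.imwrite(f"pics/{n}2.png",f["img"])
print(arm.read_state()['tcp_pos'],arm.read_state()['wrist_force'])
```

```text
[622.33920964 -40.53086515  14.00426552] [-3.81075581  0.68212571  8.97419571]
```

Scaled: -46.9 mm / 800 = -0.0586, -0.2 mm / 800 = -0.0003.

Call:
creep_tool(ticks=[[[40,-0.0586,-0.0003,0,0]]], quiet=true)

```text
ok
```

```bash
python3 -c "
from rig import arm;s=arm.read_state();print(s['tcp_pos'],s['gripper_width'],s['finger_force'])"
```

```text
[628.83835774 -76.18648554  13.40425885] 36.16232666600355 0.0
```

That row was my mistake: I repeated the shift, so the tool moved along the row as the fingers opened. I'll stop and look.

Run:
```python
from rig import arm
from h import *
d={}
for n in("top","side"):
    f=arm.grab_frame(n);d[n]=f["img"]
print(arm.read_state()['tcp_pos'],arm.read_state()['wrist_force'])
a=cv2.resize(d["top"][90:210,280:440],(480,360),interpolation=2)
b=cv2.resize(d["side"][150:300,320:450],(312,360),interpolation=2)
cv2.imwrite("pics/c3.png",np.hstack([a,b]))
```

```text
[629.30298442 -79.01273534  13.04806981] [-3.6599848  17.57147523 10.56453568]
```

View pics/c3.png

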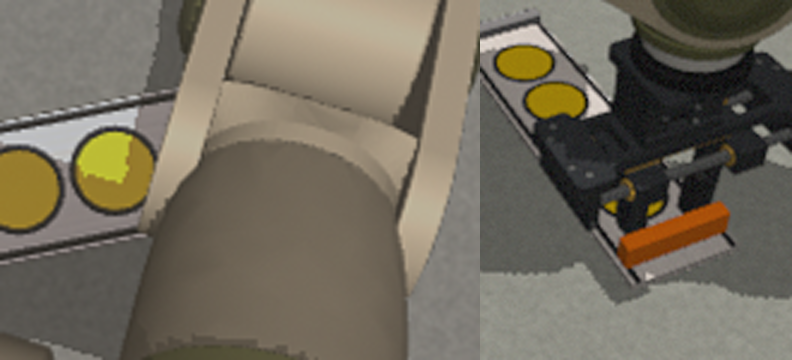

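The fingers are touching the stop at about 18 N. I'll back off a little, open wide, then rise straight up and check.

Scaled: -130 mm / 800 = -0.1625, -110 mm / 800 = -0.1375.

Call:
creep_tool(ticks=[[[60,0.0075,0,0,0],[60,0.01,0,0,0],[60,0.01,0,0,0],[60,0.01,0,0,0],[60,0.01,0,-0.0375,0],[60,0.01,0,-0.0875,0],[60,0.01,0,-0.1375,0],[60,0.01,0,-0.1625,0],[60,0.01,0,-0.1625,0],[60,0.01,0,-0.1625,0]]])

```text
time_s: 4.6
tcp_pos: [628.4, -74.8, 143.7]
eef_rot: [179.9, 0.1, 100.4]
wrist_force: [-0.6, -0.8, -0.5]
gripper_width: 60.0
finger_force: 0.0
```

Run:
```python
from rig import arm
from h import *
d={}
for n in("wrist","side"):
    f=arm.grab_frame(n);d[n]=f
pickle.dump(d,open("f4.pkl","wb"))
print(arm.read_state()['tcp_pos'],arm.read_state()['wrist_force'])
a=d["wrist"]["img"]
b=cv2.resize(d["side"]["img"][150:290,320:450],(371,400),interpolation=2)
cv2.imwrite("pics/c4.png",np.hstack([a[:,110:530],b]))
```

```text
[627.59393226 -74.50508379 141.37895538] [-0.4810428  -0.41670471 -0.194246  ]
```

View pics/c4.png

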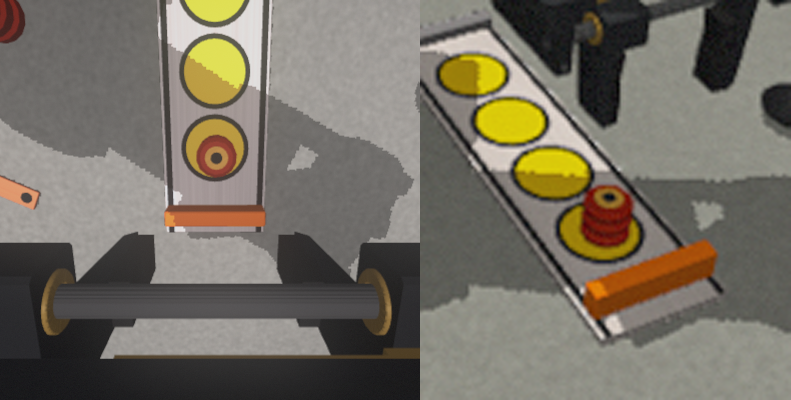

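The lane looks in place and insulator_32 stands on mark a (wrist view: insert (326,158), mark centre (325,147.5)). I'll compute the offset.

Run:
```python
from h import *
d=pickle.load(open("f4.pkl","rb"));w,s=d["wrist"],d["side"]
m=plane(w,(325,147.5),8);print("wrist",plane(w,(326,158),40),m,plane(w,(326,158),40)-m)
print("side",plane(s,(385.6,218.6),40))
h=cv2.cvtColor(s["img"],cv2.COLOR_BGR2HSV);m=cv2.inRange(h,(22,120,60),(34,255,255))
k,l,st,c=cv2.connectedComponentsWithStats(m)
for i in range(1,k):
    if st[i,4]>50:print(c[i],plane(s,c[i],8)[:2],st[i])
```

```text
wrist [622.99506843 -41.95045728  40.        ] [621.38554162 -37.55384405   8.        ] [ 1.60952681 -4.39661323 32.        ]
side [624.30501045 -43.63872363  40.        ]
[338.08088235 175.57720588] [589.12219855 141.72931267] [327 169  24  14 272]
[351.16149068 191.90062112] [599.99171087  80.70322257] [339 184  25  17 322]
[366.05835544 210.13527851] [611.40796024  19.48640921] [353 202  27  18 377]
[380.36407767 233.05339806] [616.28392489 -46.48446602] [369 222  28  19 206]
```

The lane hasn't moved, and insulator_32 sits about 2–4 mm toward the stop. I'll clear the arm for a top view and measure before fixing it.

Scaled: -240 mm / 800 = -0.3, -200 mm / 800 = -0.25.

Call:
creep_tool(ticks=[[[60,0,-0.05,0,0],[60,0,-0.1,0,0],[60,0,-0.15,0,0],[60,0,-0.2,0,0],[60,0,-0.25,0,0],[60,0,-0.3,0,0],[60,0,-0.3,0,0],[60,0,-0.3,0,0]]])

```text
time_s: 5.37
tcp_pos: [390.6, -117.7, 142.2]
eef_rot: [-179.9, -0.1, 100.2]
wrist_force: [0.2, -0.2, 0.8]
gripper_width: 59.9
finger_force: 0.0
```

Run:
```python
from rig import arm
from h import *
d={n:arm.grab_frame(n) for n in("top","side")}
pickle.dump(d,open("f5.pkl","wb"))
print(arm.read_state()['tcp_pos'])
a=cv2.resize(d["top"]["img"][100:200,230:400],(680,400),interpolation=2)
cv2.imwrite("pics/c5.png",a)
for n in d:
    h=cv2.cvtColor(d[n]["img"],cv2.COLOR_BGR2HSV);m=cv2.inRange(h,(20,110,60),(35,255,255))
    k,l,st,c=cv2.connectedComponentsWithStats(m)
    for i in range(1,k):
        if st[i,4]>4:
            f=d[n];print(n,c[i].round(1),st[i],plane(f,c[i],8)[:2].round(1),plane(f,c[i],40)[:2].round(1))
```

```text
[ 392.71902922 -117.89637752  142.52977001]
top [347.3 143.2] [337 128  27  26 284] [617.1 -37.3] [610.8 -34.7]
top [353.  135.5] [349 132   9   8  44] [631.8 -48.5] [625.  -45.5]
top [317.9 146.5] [305 134  27  26 559] [611.6  18.9] [605.5  19.7]
top [285.9 152.7] [273 140  27  27 563] [600.6  79.9] [594.9  78.6]
top [156.7 149.3] [152 145  10  10  56] [610.8 323.5] [604.8 314.1]
top [253.7 159.1] [241 146  27  27 568] [589.3 140.9] [583.9 137.5]
top [544.4 238.1] [ 510  188   71   89 2603] [ 429.7 -406.3] [ 429.6 -391.4]
top [213.5 232.7] [209 228  10  10  56] [451.6 216.9] [450.8 211.1]
top [461.1 233.5] [458 232   7   4  13] [ 441.4 -248.1] [ 441.  -238.5]
top [314.5 237.7] [310 234  10   9  53] [438.7  28.6] [438.4  29. ]
top [226.6 281.9] [222 278  10   9  55] [360.  192.9] [362.3 187.8]
side [268.1 147.6] [265 146   7   5  23] [455.9 294.1] [452.4 243.7]
side [274.2 160.9] [261 155  26  13 177] [462.  234.4] [458.1 187.9]
side [338.1 175.6] [327 169  24  15 277] [589.1 141.6] [577. 101.]
side [224.7 191.9] [196 180  69  22 135] [344.2 149. ] [347.8 107.9]
side [280.4 188.5] [278 183   5  12  22] [459.3 129.9] [455.6  90. ]
side [190.8 186.2] [190 184   3   5   6] [274.6 187.5] [282.6 144. ]
side [351.1 191.9] [339 184  25  17 326] [599.9  80.8] [587.2  44. ]
side [366.  210.2] [353 202  27  18 382] [611.3  19.3] [597.9 -13.6]
side [198.3 210.7] [197 206   4  10  15] [290.  102.9] [297.   64.7]
side [385.7 219. ] [381 216  10   7  38] [639.4 -13.8] [624.1 -44.6]
side [380.3 232.9] [369 221  28  20 227] [616.3 -46.2] [602.6 -74.9]
side [300.4 313. ] [294 308  13  11  94] [ 440.3 -174.2] [ 437.8 -194.8]
```

View pics/c5.png

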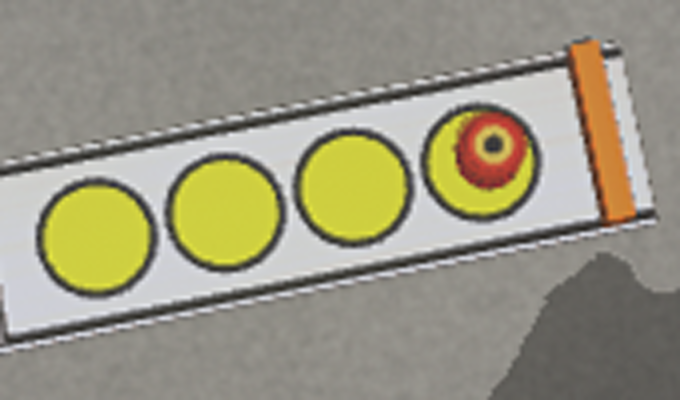

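Top and side agree: insulator_32 is at (624.6,-45.1) against mark a (622.8,-41.9). I'll regrasp it and shift it.

Scaled: 241 mm / 800 = 0.3013, 200 mm / 800 = 0.25.

Call:
creep_tool(ticks=[[[60,0.0063,0.05,0,0],[60,0.0125,0.1,0,0],[60,0.0188,0.15,0,0],[60,0.025,0.2,0,0],[60,0.0313,0.25,0,0],[60,0.0375,0.3013,0.05,0],[60,0.0375,0.3013,0.0875,0],[60,0.0375,0.3013,0.1063,0],[60,0.0375,0.3013,0.1063,0],[60,0.0375,0.3013,0.1063,0]]])

```text
time_s: 6.3
tcp_pos: [624.2, -44.1, 56.9]
eef_rot: [-179.9, -0.0, 100.4]
wrist_force: [-0.1, -0.3, 0.0]
gripper_width: 60.0
finger_force: 0.0
```

Call:
creep_tool(ticks=[[[60,0,0,0,0],[60,0,0,0,0]]])

```text
time_s: 6.47
tcp_pos: [624.7, -45.0, 59.8]
eef_rot: [179.8, 0.1, 100.4]
wrist_force: [-1.0, -0.8, 0.0]
gripper_width: 59.8
finger_force: 0.0
```

Scaled: 43 mm / 800 = 0.0538, 25 mm / 800 = 0.0313.

Call:
creep_tool(ticks=[[[60,0,0,0.0313,0],[60,0,0,0.0538,0],[60,0,0,0.0538,0],[30,0,0,0.0538,0],[26,0,0,0.0538,0],[26,0,0,0.0538,0],[26,0,0,0.0538,0],[26,0,0,0.0538,0],[26,0,0,0.0538,0]]], grip_force=15)

```text
time_s: 7.22
tcp_pos: [624.3, -45.0, 16.1]
eef_rot: [179.9, 0.0, 100.4]
wrist_force: [-1.3, 0.2, 6.7]
gripper_width: 31.3
finger_force: 15.0
```

Call:
creep_tool(ticks=[[[26,0,0,-0.0038,0],[26,0,0,-0.0038,0],[26,0.0044,-0.0015,-0.0038,0],[26,0.0044,-0.0015,-0.0038,0],[26,0.0044,-0.0015,-0.0038,0],[26,0.0044,-0.0015,0,0],[26,0.0044,-0.0015,0,0],[26,0.0044,-0.0015,0,0]]])

```text
time_s: 7.88
tcp_pos: [622.2, -41.6, 15.5]
eef_rot: [180.0, 0.0, 100.4]
wrist_force: [-1.0, 0.0, 4.6]
gripper_width: 31.3
finger_force: 15.0
```

Scaled: -110 mm / 800 = -0.1375, -70 mm / 800 = -0.0875.

Call:
creep_tool(ticks=[[[40,0,0,0,0],[60,0,0,0,0],[60,0,0,0,0],[60,0,0,0,0],[60,0,0,-0.0375,0],[60,0,0,-0.0875,0],[60,0,0,-0.1375,0],[60,0,0,-0.1375,0]]])

```text
time_s: 8.55
tcp_pos: [625.0, -42.2, 132.8]
eef_rot: [179.3, 0.3, 100.4]
wrist_force: [1.2, -0.9, -0.3]
gripper_width: 60.3
finger_force: 0.0
```

Call:
creep_tool(ticks=[[[60,0,0,0,0]]])

```text
time_s: 8.63
tcp_pos: [622.8, -41.8, 127.1]
eef_rot: [179.8, 0.1, 100.4]
wrist_force: [0.4, 0.5, -0.9]
gripper_width: 59.7
finger_force: 0.0
```

Scaled: -168.9 mm / 800 = -0.2111, 102.6 mm / 800 = 0.1283.

Call:
creep_tool(ticks=[[[66,0.025,-0.0425,0,0],[66,0.05,-0.085,0,0],[66,0.0763,-0.1263,0,0],[66,0.1025,-0.1688,0,0],[66,0.1283,-0.2111,0.0375,0],[66,0.1283,-0.2111,0.0625,0],[66,0.1283,-0.2111,0.0625,0],[66,0.1283,-0.2111,0.0625,0],[66,0.1283,-0.2111,0.0625,0]]])

```text
time_s: 9.38
tcp_pos: [438.8, 28.5, 75.4]
eef_rot: [180.0, 0.0, 100.3]
wrist_force: [-0.1, -0.1, 0.6]
gripper_width: 66.3
finger_force: 0.0
```

Run:
```python
from rig import arm
from h import *
d={n:arm.grab_frame(n) for n in("top","side")}
print(arm.read_state()['tcp_pos'])
for n in d:
    h=cv2.cvtColor(d[n]["img"],cv2.COLOR_BGR2HSV);m=cv2.inRange(h,(20,110,60),(35,255,255))
    k,l,st,c=cv2.connectedComponentsWithStats(m)
    for i in range(1,k):
        if 10<st[i,4]<90:
            f=d[n];print(n,c[i].round(1),st[i],plane(f,c[i],40)[:2].round(1))
```

```text
[438.84675252  28.42494066  75.62464707]
top [351.1 136.1] [347 132   9   9  49] [624. -42.]
top [156.7 149.3] [152 145  10  10  58] [604.7 314. ]
top [459.4 236.6] [455 232  10  10  60] [ 435.4 -235.3]
side [274.1 157.8] [265 156  19   5  22] [459.6 199.4]
side [245.8 166.1] [235 162  25   9  52] [396.4 184.4]
side [218.2 193.1] [216 191   6   5  18] [335.2 107.5]
side [384.3 217.6] [381 215   8   6  34] [623.  -40.7]
```

insulator_32 is now within about 1 mm of mark a's centre. Now I'll grasp 48.

Scaled: 63 mm / 800 = 0.0788, 40 mm / 800 = 0.05.

Call:
creep_tool(ticks=[[[66,0.0004,-0.0008,0.05,0],[66,0.0004,-0.0008,0.0788,0],[66,0.0004,-0.0008,0.0788,0],[40,0.0004,-0.0008,0.0788,0],[32,0.0004,-0.0008,0.0788,0],[32,0.0004,-0.0008,0.0788,0],[32,0.0004,-0.0008,0.0788,0],[32,0.0004,-0.0008,0.0788,0],[32,0.0004,-0.0008,0.0788,0]]], grip_force=20)

```text
time_s: 10.23
tcp_pos: [437.3, 29.0, 13.0]
eef_rot: [179.9, 0.0, 100.4]
wrist_force: [-1.7, -0.5, 9.3]
gripper_width: 37.6
finger_force: 20.0
```

Call:
creep_tool(ticks=[[[32,0,0,-0.0125,0],[32,0,0,-0.0375,0],[32,0,0,-0.075,0],[32,0,0,-0.075,0],[32,0,0,-0.075,0],[32,0,0,-0.075,0]]])

```text
time_s: 10.73
tcp_pos: [436.5, 29.2, 71.7]
eef_rot: [-180.0, -0.0, 100.4]
wrist_force: [0.3, -0.0, -2.4]
gripper_width: 37.3
finger_force: 20.0
```

Scaled: 170.4 mm / 800 = 0.213, -41.3 mm / 800 = -0.0516.

Call:
creep_tool(ticks=[[[32,-0.0125,0.05,0,0],[32,-0.025,0.1,0,0],[32,-0.0375,0.15,0,0],[32,-0.0475,0.1938,0,0],[32,-0.0516,0.213,0,0],[32,-0.0516,0.213,0,0],[32,-0.0516,0.213,0,0],[32,-0.0516,0.213,0,0],[32,-0.0516,0.213,0,0]]])

```text
time_s: 11.48
tcp_pos: [610.5, 19.3, 71.6]
eef_rot: [-179.9, -0.0, 100.4]
wrist_force: [-0.7, 0.2, -1.4]
gripper_width: 37.6
finger_force: 20.0
```

Run:
```python
from rig import arm
from h import *
import time
f=arm.grab_frame("side")
for _ in range(2):
  f=arm.grab_frame("side");print(arm.read_state()['tcp_pos'])
cv2.imwrite("pics/s6.png",cv2.resize(f["img"][130:290,300:460],(600,600),interpolation=2))
```

```text
[610.99194254  19.23434103  72.08018418]
[611.22215524  19.19633577  72.18429562]
```

View pics/s6.png

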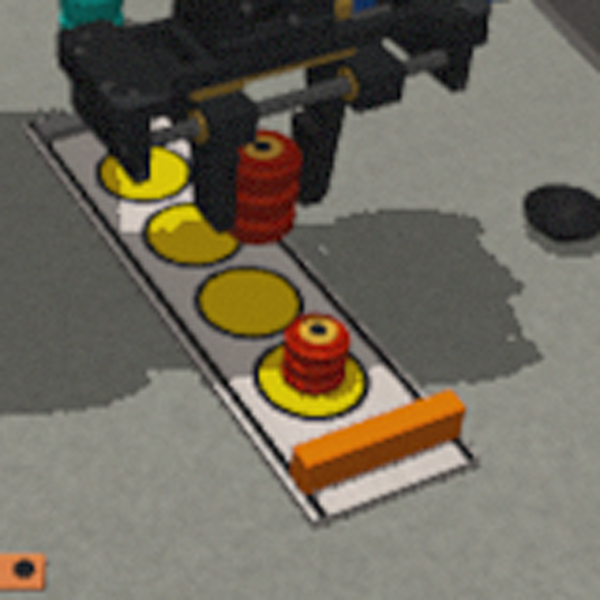

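insulator_48 is held upright with its insert at full-frame pixel (370.0,169.0), and insulator_32 stands on mark a. I'll check where it hangs.

Run:
```python
from h import *
s=pickle.load(open("f5.pkl","rb"))["side"]
for z in(104,107):print(plane(s,(370.0,169.0),z))
print(plane(s,(384.3,217.6),40))
```

```text
[614.00527468  23.72208457 104.        ]
[612.42874309  19.88179067 107.        ]
[623.0069481  -40.60538945  40.        ]
```

Call:
creep_tool(ticks=[[[32,0,0,0.0313,0],[32,0,0,0.05,0],[32,0,0,0.06,0],[32,0,0,0.0631,0],[32,0,0,0.0644,0],[32,0,0,0.0644,0],[32,0,0,0.0644,0]]])

```text
time_s: 12.22
tcp_pos: [612.2, 19.1, 21.2]
eef_rot: [179.9, 0.0, 100.4]
wrist_force: [0.1, -0.9, -0.7]
gripper_width: 37.1
finger_force: 20.0
```

Scaled: -100 mm / 800 = -0.125, -70 mm / 800 = -0.0875.

Call:
creep_tool(ticks=[[[32,0,0,0.0009,0],[32,0,0,0.0009,0],[45,0,0,0.0009,0],[66,0,0,0.0009,0],[66,0,0,0.0009,0],[66,0,0,0.0009,0],[66,0,0,-0.0375,0],[66,0,0,-0.0875,0],[66,0,0,-0.125,0],[66,0,0,-0.125,0]]])

```text
time_s: 13.05
tcp_pos: [614.4, 18.9, 126.8]
eef_rot: [179.4, 0.2, 100.4]
wrist_force: [-0.0, 0.6, 0.5]
gripper_width: 66.3
finger_force: 0.0
```

Call:
creep_tool(ticks=[[[66,0,0,0,0],[66,0,0,0,0]]])

```text
time_s: 13.22
tcp_pos: [611.4, 19.2, 119.6]
eef_rot: [-179.9, -0.0, 100.4]
wrist_force: [1.0, -0.0, -0.6]
gripper_width: 66.1
finger_force: 0.0
```

Scaled: 213.3 mm / 800 = 0.2666, -124.7 mm / 800 = -0.1559.

Call:
creep_tool(ticks=[[[70,0.0438,-0.025,0,0],[70,0.0875,-0.0513,0,0],[70,0.1313,-0.0775,0,0],[70,0.175,-0.1025,0,0],[70,0.2188,-0.1288,0,0],[70,0.2563,-0.15,0,0],[70,0.2666,-0.1559,0.025,0],[70,0.2666,-0.1559,0.0313,0],[70,0.2666,-0.1559,0.0313,0],[70,0.2666,-0.1559,0.0313,0]]])

```text
time_s: 14.05
tcp_pos: [451.4, 205.8, 94.9]
eef_rot: [-179.9, 0.0, 100.3]
wrist_force: [0.2, 0.6, -0.1]
gripper_width: 69.9
finger_force: 0.0
```

Run:
```python
from rig import arm
from h import *
d={n:arm.grab_frame(n) for n in("top","side")}
print(arm.read_state()['tcp_pos'])
for n in d:
    h=cv2.cvtColor(d[n]["img"],cv2.COLOR_BGR2HSV);m=cv2.inRange(h,(20,110,60),(35,255,255))
    k,l,st,c=cv2.connectedComponentsWithStats(m)
    for i in range(1,k):
        if 10<st[i,4]<90:
            f=d[n];print(n,c[i].round(1),plane(f,c[i],40)[:2].round(1),plane(f,c[i],56)[:2].round(1))
```

```text
[451.8249201  205.69115419  95.60782702]
top [351.1 136.1] [624. -42.] [620.7 -40.6]
top [318.3 140.3] [617.1  18.6] [613.8  19. ]
top [156.7 149.3] [604.8 314.1] [601.7 309.4]
top [459.4 236.6] [ 435.4 -235.3] [ 435.3 -230.5]
top [292.1 293.6] [339.2  71. ] [340.7  70.5]
side [283.1  85. ] [541.5 567.3] [536.7 531.2]
side [262.9  98.2] [472.9 497.6] [470.4 463.8]
side [239.9 103.5] [408.1 482.4] [407.8 449.2]
side [323.6 116.3] [609.7 351.4] [602.6 322.6]
side [368.5 191. ] [620.6  38. ] [613.1  19.8]
side [219.8 194.5] [338.  102.3] [340.1  82. ]
side [384.4 217.5] [623.3 -40.5] [615.7 -56. ]
```

insulator_48 sits at (613.4,19.3), within 2 mm of b. Now I'll grasp 64.

Scaled: 71 mm / 800 = 0.0888, 50 mm / 800 = 0.0625.

Call:
creep_tool(ticks=[[[70,0.0013,-0.0016,0.025,0],[70,0.0013,-0.0016,0.0625,0],[70,0.0013,-0.0016,0.0888,0],[70,0.0013,-0.0016,0.0888,0],[50,0.0013,-0.0016,0.0888,0],[38,0.0013,-0.0016,0.0888,0],[38,0.0013,-0.0016,0.0888,0],[38,0.0013,-0.0016,0.0888,0],[38,0.0013,-0.0016,0.0888,0],[38,0.0013,-0.0016,0.0888,0]]], grip_force=25)

```text
time_s: 14.98
tcp_pos: [449.7, 207.3, 25.6]
eef_rot: [179.9, 0.0, 100.4]
wrist_force: [-0.7, -1.7, 6.9]
gripper_width: 43.7
finger_force: 25.0
```

Call:
creep_tool(ticks=[[[38,0,0,-0.0125,0],[38,0,0,-0.05,0],[38,0,0,-0.0875,0],[38,0,0,-0.0875,0],[38,0,0,-0.0875,0],[38,0,0,-0.0875,0]]])

```text
time_s: 15.48
tcp_pos: [448.8, 207.2, 93.9]
eef_rot: [-179.9, 0.0, 100.4]
wrist_force: [-0.2, -0.3, -2.0]
gripper_width: 43.3
finger_force: 25.0
```

Scaled: -151.6 mm / 800 = -0.1895, 125.6 mm / 800 = 0.157.

Call:
creep_tool(ticks=[[[38,-0.0375,0.0313,0,0],[38,-0.075,0.0625,0,0],[38,-0.1125,0.0938,0,0],[38,-0.15,0.125,0,0],[38,-0.1813,0.15,0,0],[38,-0.1895,0.157,0,0],[38,-0.1895,0.157,0,0],[38,-0.1895,0.157,0,0],[38,-0.1895,0.157,0,0]]])

```text
time_s: 16.23
tcp_pos: [598.7, 81.9, 93.7]
eef_rot: [-179.9, -0.0, 100.4]
wrist_force: [-0.7, 0.7, -1.9]
gripper_width: 43.6
finger_force: 25.0
```

Call:
creep_tool(ticks=[[[38,0,0,0,0],[38,0,0,0,0]]])

```text
time_s: 16.4
tcp_pos: [599.4, 81.8, 94.6]
eef_rot: [-180.0, -0.0, 100.4]
wrist_force: [-0.0, 0.7, -1.6]
gripper_width: 43.3
finger_force: 25.0
```

Scaled: 60 mm / 800 = 0.075, 59 mm / 800 = 0.0738.

Call:
creep_tool(ticks=[[[38,-0.0013,0.0004,0.0375,0],[38,-0.0013,0.0004,0.0625,0],[38,-0.0013,0.0004,0.0713,0],[38,-0.0013,0.0004,0.0738,0],[38,-0.0013,0.0004,0.075,0],[38,-0.0013,0.0004,0.075,0],[38,-0.0013,0.0004,0.075,0]]])

```text
time_s: 16.98
tcp_pos: [601.2, 79.9, 35.7]
eef_rot: [179.9, 0.0, 100.4]
wrist_force: [0.5, -0.1, -1.7]
gripper_width: 43.5
finger_force: 25.0
```

Call:
creep_tool(ticks=[[[38,0,0,0.0006,0],[38,0,0,0.0006,0],[38,0,0,0.0006,0]]])

```text
time_s: 17.23
tcp_pos: [600.8, 79.8, 34.4]
eef_rot: [180.0, 0.0, 100.4]
wrist_force: [-1.0, 0.6, -2.6]
gripper_width: 43.5
finger_force: 25.0
```

Scaled: 0.7 mm / 800 = 0.0009.

Call:
creep_tool(ticks=[[[38,0,0,0.0009,0],[38,0,0,0.0009,0],[38,0,0,0.0009,0]]])

```text
time_s: 17.48
tcp_pos: [600.8, 79.8, 33.6]
eef_rot: [180.0, 0.0, 100.4]
wrist_force: [-1.2, -1.0, 2.1]
gripper_width: 43.4
finger_force: 25.0
```

Call:
creep_tool(ticks=[[[38,0,0,0.0006,0],[38,0,0,0.0006,0],[38,0,0,0.0006,0]]])

```text
time_s: 17.73
tcp_pos: [600.8, 79.8, 33.6]
eef_rot: [180.0, 0.0, 100.4]
wrist_force: [-2.7, -0.7, 5.2]
gripper_width: 43.3
finger_force: 25.0
```

It's seated, so I'll release and rise.

Scaled: -100 mm / 800 = -0.125, -70 mm / 800 = -0.0875.

Call:
creep_tool(ticks=[[[52,0,0,0,0],[70,0,0,0,0],[72,0,0,0,0],[72,0,0,0,0],[72,0,0,-0.0375,0],[72,0,0,-0.0875,0],[72,0,0,-0.125,0],[72,0,0,-0.125,0],[72,0,0,-0.125,0],[72,0,0,-0.125,0]]])

```text
time_s: 18.57
tcp_pos: [600.2, 79.8, 131.9]
eef_rot: [-179.9, -0.0, 100.4]
wrist_force: [-0.5, 0.7, 0.0]
gripper_width: 72.0
finger_force: 0.0
```

Scaled: -267.4 mm / 800 = -0.3343, -222 mm / 800 = -0.2775.

Call:
creep_tool(ticks=[[[76,-0.0375,-0.03,0,0],[76,-0.0775,-0.0625,0,0],[76,-0.1175,-0.095,0,0],[76,-0.1575,-0.1275,0,0],[76,-0.1975,-0.16,0,0],[76,-0.2375,-0.1925,0,0],[76,-0.2775,-0.225,0,0],[76,-0.3125,-0.2538,0,0],[76,-0.3343,-0.2715,0.0125,0],[76,-0.3343,-0.2715,0.025,0]]])

```text
time_s: 19.4
tcp_pos: [433.1, -225.4, 111.5]
eef_rot: [-179.9, -0.0, 100.1]
wrist_force: [0.6, -0.6, -0.8]
gripper_width: 76.1
finger_force: 0.0
```

Call:
creep_tool(ticks=[[[76,0,0,0,0],[76,0,0,0,0]]])

```text
time_s: 19.57
tcp_pos: [434.5, -221.8, 111.6]
eef_rot: [-179.9, -0.2, 100.3]
wrist_force: [0.4, -0.4, 0.6]
gripper_width: 76.3
finger_force: 0.0
```

Run:
```python
from rig import arm
from h import *
d={n:arm.grab_frame(n) for n in("top","side")}
print(arm.read_state()['tcp_pos'])
for n in d:
    h=cv2.cvtColor(d[n]["img"],cv2.COLOR_BGR2HSV);m=cv2.inRange(h,(20,110,60),(35,255,255))
    k,l,st,c=cv2.connectedComponentsWithStats(m)
    for i in range(1,k):
        if 10<st[i,4]<90:
            f=d[n];print(n,c[i].round(1),*[plane(f,c[i],z)[:2].round(1) for z in(40,56,72,82)])
```

```text
[ 435.2941758  -221.67241195  112.62827043]
top [351.1 136.1] [624. -42.] [620.7 -40.6] [617.3 -39.1] [615.2 -38.3]
top [318.4 140.2] [617.2  18.5] [614.   18.9] [610.7  19.3] [608.7  19.5]
top [284.8 145.2] [608.9  80.4] [605.8  79.7] [602.7  79. ] [600.7  78.6]
top [156.7 149.3] [604.8 314.1] [601.7 309.4] [598.7 304.7] [596.8 301.8]
top [226.6 281.9] [362.3 187.8] [363.4 185.3] [364.5 182.7] [365.2 181.2]
side [353.3 167. ] [616.3 121.7] [609.  100.6] [601.6  79.6] [597.   66.5]
side [343.8 194.6] [571.3  39.9] [565.5  21.6] [559.7   3.4] [556.  -8.]
side [368.2 190.9] [620.1  38.2] [612.6  20. ] [605.2   1.8] [600.5  -9.5]
side [376.4 212.2] [614.3 -23.5] [607.  -39.6] [599.7 -55.6] [595.2 -65.7]
side [384.2 217.6] [622.8 -40.5] [615.3 -56. ] [607.7 -71.5] [603.  -81.2]
side [343.7 258.5] [ 525.6 -113.9] [ 521.3 -126.9] [ 517. -140.] [ 514.4 -148.1]
side [253.8 279.6] [ 380.1 -119.8] [ 380.8 -132.6] [ 381.5 -145.4] [ 381.9 -153.4]
side [241.9 297.4] [ 359.4 -147.9] [ 360.8 -159.8] [ 362.2 -171.6] [ 363. -179.]
side [304.5 313.8] [ 443.2 -197.5] [ 441.8 -207.7] [ 440.3 -217.8] [ 439.4 -224.2]
```

64 is within about 2 mm of c. Now I'll grasp 82.

Scaled: 77 mm / 800 = 0.0963, 70 mm / 800 = 0.0875.

Call:
creep_tool(ticks=[[[76,-0.0008,-0.0008,0.0188,0],[76,-0.0008,-0.0008,0.0563,0],[76,-0.0008,-0.0008,0.0875,0],[76,-0.0008,-0.0008,0.0963,0],[76,-0.0008,-0.0008,0.0963,0],[55,-0.0008,-0.0008,0.0963,0],[44,-0.0008,-0.0008,0.0963,0],[44,-0.0008,-0.0008,0.0963,0],[44,-0.0008,-0.0008,0.0963,0],[44,-0.0008,-0.0008,0.0963,0]]], grip_force=35)

```text
time_s: 20.5
tcp_pos: [434.8, -223.2, 36.7]
eef_rot: [179.9, 0.1, 100.4]
wrist_force: [-2.2, 0.1, 8.1]
gripper_width: 49.3
finger_force: 35.0
```

Call:
creep_tool(ticks=[[[44,0,0,0,0],[44,0,0,-0.0125,0],[44,0,0,-0.05,0],[44,0,0,-0.1,0],[44,0,0,-0.125,0],[44,0,0,-0.125,0],[44,0,0,-0.125,0],[44,0,0,-0.125,0]]])

```text
time_s: 21.17
tcp_pos: [434.0, -222.5, 134.5]
eef_rot: [-179.9, -0.1, 100.4]
wrist_force: [-0.7, -0.1, -2.8]
gripper_width: 49.3
finger_force: 35.0
```

Scaled: 310 mm / 800 = 0.3875, 289 mm / 800 = 0.3613.

Call:
creep_tool(ticks=[[[44,0.0313,0.02,0,0],[44,0.0725,0.0475,0,0],[44,0.1138,0.075,0,0],[44,0.155,0.1025,0,0],[44,0.1963,0.1288,0,0],[44,0.2375,0.1563,0,0],[44,0.2788,0.1838,0,0],[44,0.32,0.2113,0,0],[44,0.3613,0.2375,0,0],[44,0.3875,0.255,0,0]]])

```text
time_s: 22.0
tcp_pos: [579.4, 122.0, 133.4]
eef_rot: [-179.8, -0.1, 100.5]
wrist_force: [-0.2, -0.1, -2.3]
gripper_width: 49.2
finger_force: 35.0
```

Call:
creep_tool(ticks=[[[44,0.0163,0.0113,0,0],[44,0.0256,0.017,0,0],[44,0.0256,0.017,0,0],[44,0.0256,0.017,0,0],[44,0.0256,0.017,0,0],[44,0.0256,0.017,0,0]]])

```text
time_s: 22.5
tcp_pos: [588.9, 140.1, 135.6]
eef_rot: [-180.0, 0.0, 100.3]
wrist_force: [-0.5, -0.3, -1.5]
gripper_width: 49.4
finger_force: 35.0
```

Scaled: 89 mm / 800 = 0.1113, 86 mm / 800 = 0.1075.

Call:
creep_tool(ticks=[[[44,0.0019,0,0.0313,0],[44,0.0019,0,0.0688,0],[44,0.0019,0,0.0975,0],[44,0.0019,0,0.1075,0],[44,0.0019,0,0.1113,0],[44,0.0019,0,0.1113,0],[44,0.0019,0,0.1113,0],[44,0.0019,0,0.1113,0]]])

```text
time_s: 23.17
tcp_pos: [589.7, 142.7, 48.3]
eef_rot: [179.8, 0.0, 100.4]
wrist_force: [-0.1, -0.1, -2.5]
gripper_width: 49.3
finger_force: 35.0
```

Call:
creep_tool(ticks=[[[44,0,0,0.001,0],[44,0,0,0.001,0],[44,0,0,0.001,0]]])

```text
time_s: 23.42
tcp_pos: [589.1, 142.8, 46.5]
eef_rot: [180.0, 0.0, 100.4]
wrist_force: [0.4, 0.5, -2.4]
gripper_width: 48.8
finger_force: 35.0
```

Scaled: -1.2 mm / 800 = -0.0015, 0.6 mm / 800 = 0.0008.

Call:
creep_tool(ticks=[[[44,-0.0015,0,0.0008,0],[44,-0.0015,0,0.0015,0],[44,-0.0015,0,0.0015,0],[44,-0.0015,0,0.0015,0]]])

```text
time_s: 23.75
tcp_pos: [589.2, 141.5, 44.8]
eef_rot: [180.0, 0.0, 100.4]
wrist_force: [0.3, -1.0, -2.1]
gripper_width: 49.0
finger_force: 35.0
```

Call:
creep_tool(ticks=[[[44,0,0,0.001,0],[44,0,0,0.001,0],[44,0,0,0.001,0]]])

```text
time_s: 24.0
tcp_pos: [589.2, 141.5, 44.7]
eef_rot: [180.0, 0.0, 100.4]
wrist_force: [-2.9, -0.8, 5.6]
gripper_width: 49.4
finger_force: 35.0
```

Seated. I'll release, rise and retreat.

Careful with the scale: shifts go in shares of 0.8 m and turns go in shares of 180 degrees. That gives: -130 mm / 800 = -0.1625, -110 mm / 800 = -0.1375.

Call:
creep_tool(ticks=[[[58,0,0,0,0],[76,0,0,0,0],[78,0,0,0,0],[78,0,0,0,0],[78,0,0,-0.0375,0],[78,0,0,-0.0875,0],[78,0,0,-0.1375,0],[78,0,0,-0.1625,0],[78,0,0,-0.1625,0]]])

```text
time_s: 24.75
tcp_pos: [590.9, 141.7, 179.2]
eef_rot: [179.5, 0.1, 100.4]
wrist_force: [-0.2, -0.3, 0.0]
gripper_width: 78.1
finger_force: 0.0
```

Call:
creep_tool(ticks=[[[78,0,-0.05,0,0],[78,0,-0.1,0,0],[78,0,-0.15,0,0],[78,0,-0.2,0,0],[78,0,-0.25,0,0],[78,0,-0.25,0,0],[78,0,-0.25,0,0],[78,0,-0.25,0,0]]])

```text
time_s: 25.42
tcp_pos: [393.2, 105.6, 173.9]
eef_rot: [180.0, 0.0, 100.3]
wrist_force: [-0.3, -0.1, -0.6]
gripper_width: 78.0
finger_force: 0.0
```

Run:
```python
from rig import arm
from h import *
d={n:arm.grab_frame(n) for n in("top","side")}
print(arm.read_state()['tcp_pos'])
for n in d:
    h=cv2.cvtColor(d[n]["img"],cv2.COLOR_BGR2HSV);m=cv2.inRange(h,(20,110,60),(35,255,255))
    k,l,st,c=cv2.connectedComponentsWithStats(m)
    for i in range(1,k):
        if 10<st[i,4]<90:
            f=d[n];print(n,c[i].round(1),*[plane(f,c[i],z)[:2].round(1) for z in(40,56,72,90)])
cv2.imwrite("pics/end.png",np.hstack([cv2.resize(d["top"]["img"][90:210,210:400],(475,300)),cv2.resize(d["side"]["img"][130:280,310:460],(300,300))]))
```

```text
[393.65609902 105.60167611 173.7773768 ]
top [351.1 136.1] [624. -42.] [620.7 -40.6] [617.3 -39.1] [613.5 -37.5]
top [318.4 140.2] [617.2  18.5] [614.   18.9] [610.7  19.3] [607.1  19.7]
top [284.8 145.2] [608.9  80.3] [605.8  79.6] [602.7  79. ] [599.2  78.2]
top [156.7 149.3] [604.8 314.1] [601.7 309.4] [598.7 304.7] [595.3 299.4]
top [248.1 150.6] [599.9 147.7] [596.9 145.9] [594.  144.1] [590.6 142. ]
top [259.8 166.8] [569.4 126.6] [567.  125.1] [564.6 123.6] [561.8 121.9]
side [254.6  67.9] [474.9 721.7] [472.3 680.3] [469.8 638.8] [466.9 592.2]
side [339.  143.4] [612.5 218.3] [605.3 194. ] [598.1 169.6] [590.  142.3]
side [228.3 159.1] [361.6 221. ] [362.9 196.6] [364.3 172.2] [365.7 144.8]
side [353.2 166.6] [616.4 123.2] [609.  102.1] [601.7  81. ] [593.4  57.3]
side [333.4 180.2] [563.9  88.7] [558.3  68.8] [552.7  48.9] [546.5  26.5]
side [345.8 195.3] [574.3  36.6] [568.4  18.5] [5.624e+02 4.000e-01] [555.8 -20. ]
side [368.5 191. ] [620.6  38. ] [613.1  19.8] [605.6   1.6] [597.2 -18.8]
side [384.3 217.6] [623.  -40.7] [615.5 -56.2] [607.9 -71.7] [599.4 -89.1]
```

View pics/end.png

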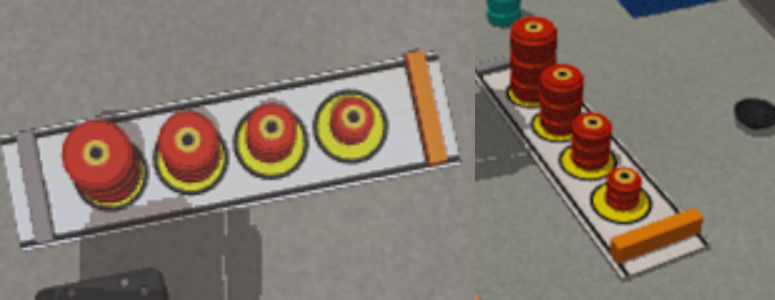

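All four stand upright on their marks in rising height from the orange stop. Each is within about 2 mm of its mark centre: 32 at (623.5,-41.4), 48 at (613.5,19.3), 64 at (602.2,80) and 82 at (590.3,142.1). The arm is clear, so I'm handing in.

```bash
python3 -c "
from rig import arm
print(arm.finish_job())"
```

```text
the job is handed in; nothing more can be done
None
```

I handed the job in at about 25 s: all four insulators stand upright, 32-48-64-82 on marks a-b-c-d from the orange stop, each within about 2 mm of its mark's centre; one mistyped row early on pushed the fingers against the stop (wrist force about 18 N) and left insulator_32 about 4 mm off, so I re-gripped and re-centred it, and the lane did not move.

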